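# Set the neck fork on its scribed line

## Task

Set the steel neck fork for clamping on the setting board: press it lightly, flat side flush, against the fence, then slide it along the fence, keeping light pressure on the fence all the way, until its straight leading edge (the one away from the slot) meets the scribed cross line. Nothing stops it there, so stop on the line without running past it and pulling back; keep the fork flat on the board, let go of it, and leave the other things on the table alone.

Things in the scene. Friction and masses are not known exactly. Their poses are not given: they have to be found in the camera images.
- board: fixed aluminium setting board, 300 x 170 x 12 mm, screwed to the table. Origin at the centre of its underside; x runs along its long side in the direction in which the fork is to be slid, y across it towards the fence, z up. Its top is 12 mm above the table.
- fence: fixed, rigid steel bar 300 x 20 mm, 22 mm high above the board top, on the board's +y edge. Origin: middle of the foot of its bearing face (on the board top, 65 mm from the board's centre line); x along the face in the direction of travel, y into the fence (in front of it y is negative). Lightly means a few newtons on it, well below 20.
- line: the one long dark scribed line across the board, 1.2 mm wide, 150 mm long, square to the fence, not to be felt; its place along the board varies. Origin on the line's centre, on the board top, on the board's centre line; x is square to the line, in the direction of travel. (The short ticks on the board's front edge are only a rule.)
- plate: neck fork: loose steel plate 110 x 80 x 18 mm, 0.5 to 0.9 kg, with a round upright post at its centre, 22 mm across, 40 mm high, top 58 mm above the board. Origin: centre of its underside. Straight leading edge at x +55 mm; fence side at y +40 mm; slot 30 mm wide, 26 mm deep at -x. It lies flat on the board, short of the line, clear of the fence, up to 15 degrees askew. Sliding drag 1 to 7 N.
- lead_edge (a point): middle of the fork's leading edge, at its underside, axes as the fork's (+55 mm along its x)
- side_front (a point): lower front corner of the fork's fence side (x +55, y +40 mm in the fork)
- side_rear (a point): lower rear corner of the fork's fence side (x -55, y +40 mm in the fork)
- bottle: clear bottle part filled with grain, 66 mm across, 146 mm high, standing, bystander; origin at the centre of its underside
- cap: small plastic cup-shaped cap, 38 mm across, 46 mm high, bystander; origin at the centre of its underside
- marker: black and white marker pen, 135 mm long, lying on the table, bystander; origin at the centre of its underside
There are look-alikes about, which are no part of the job. Several things have the shape of the plate; the one meant has the colours described above.

How it is judged:
By the outcome, as a careful person would: the job done as asked, in the order asked, and still so for the second after the job is handed in, with the robot touching nothing.
It also fails if it takes over 72 s, if anything falls off the work surface, if the arm or the gripper's body presses on something with over 40 N, if the wrist force passes 120 N, or if a joint passes its speed limit or range.

## Robot

A 7-joint arm with a two-finger parallel gripper is mounted at the origin on a cart in front of the work surface, level with it; the furniture and walls round the work are solid. World frame = base frame: x ahead of the robot, y to its left, z up, the work surface at z = 0. Lengths are in mm, angles in rad, forces in N, time in s.
With the tool pointing down it reaches from about 400 to 850 mm from the base axis. Payload 4.5 kg.
Tool frame: the origin (TCP) lies between the finger pads; the fingertips stand 11 mm ahead of it and the grasp point (between the pads) lies 8 mm behind it; z points along the fingers, y is the line along which they close (so a half turn about z gives the same grasp; the last joint's range is limited). The gripper opens to 88 mm and grips with 3 to 60 N. Pads are 18 mm wide; open, the fingers measure 123 mm over their backs; the gripper's body (75 mm by 187 mm) begins 45 mm behind the grasp point.
Start: joints at [1.251, 0.689, -0.195, 1.565, 0.157, 0.902, -0.215], TCP at [216.57, -586.302, 249.743] pointing down, gripper open.
Joint ranges: [-3.01, 3.01], [-0.46, 2.08], [-1.47, 1.51], [0.13, 2.56], [-1, 4.14], [0.04, 2.09], [-2.66, 2.66]. Speed limits (rad/s): [2.57, 2.57, 3.14, 3.14, 3.14, 3.14, 3.14].

## Interface

Orientations are given as a unit quaternion [w, x, y, z].
In Python, from bench import state, cams, manip gives the robot as it stands.
- The arm moves only by the tool step_arm, never from a script. Its argument "plan" is one flat list of numbers, 6 for each row, row after row: the shift along the world's x, y, z in mm, then the turn, a rotation vector about the world's x, y, z in rad. A call has exactly 5 rows; each row is the pose to reach, as a shift and turn from the pose commanded when the call began; what a row does not reach only later rows make up. A row lasts 1/8 s, in which the tool goes at most 62.5 mm and 10.7 degrees, less where a joint would pass 70% of its speed; a pose out of reach is approached as far as the arm can. A call with a gripper value outside its range is refused whole. "gripper" is the closure, from 0 (fully open) to 1 (shut), set as the call begins (left out, the last holds). The fingers move at their own pace and stop on an object; "force" is the grip in N (left out, the last holds). Time passes only in rows, so rows that repeat a pose let the fingers close, or fill a call up. It gives the time, the measured TCP pose, the force, the opening and the grip force at its end, in the units of the state.
- state(): the state, without advancing time (a new reading comes with each control period).
- cams.camera(name): name is "scene" or "top" or "wrist"; returns a dict with "image" (384x512x3 uint8, red, green, blue), "range_z" (384x512 float32, mm along the optical axis (not along the pixel's ray), 0 where there is no reading), "vfov" (degrees; the focal length in pixels is half the picture's height over the tangent of half this angle, whatever the lens; pixels are square), "cx", "cy" (the principal point, pixels), "position" and "attitude" of the camera in the world. Camera axes: x right, y down, z forward; pixel columns grow to the right and rows downward; lengths in mm; the calibration is good to about 2 mm. A picture is of the moment at which its call begins.
- manip.job_done(): hands the job in; it is judged then, once.
The state is a dict: "time_s": time; "joint_positions": joint angles; "joint_vel": joint speeds; "tau": joint torques, N m; "ee_pos": TCP position; "tool_rot": TCP orientation; "force": force on the tool from outside, world axes, zero at the start; "ft_torque": the same for the moment, N m; "opening": finger opening in mm; "finger_force": force on a finger pad.
Only numpy, scipy, OpenCV 4.12 (cv2) and the standard library are available. Lean on these libraries where they do the work, as an engineer would, in place of code of your own. Each camera call takes 0.05 s, during which the arm holds its last target. There are 200 camera calls.

## Working session

There is one attempt and no reset: what is moved stays moved. The work goes in short steps, Python scripts to look and compute and a tool call to move; the robot and the scene stay as the last step left them, time stands still between calls to the robot, and variables do not carry over. Pictures are saved under pics/ and viewed, at most 10 in all, crops included, and the job is handed in when it is done.

Besides the shell and the picture viewer there is one more tool, called as a command line: name --argument value ..., lists and objects as JSON in quotes. step_arm: Moves the arm, as the interface text tells. Its arguments: {"type":"object","properties":{"plan":{"type":"array"},"gripper":{"type":"number"},"force":{"type":"number"}},"required":["plan"]}

```bash
ls; mkdir -p pics
cat > h.py <<'E'
import numpy as np, cv2
from bench import state, cams, manip
from scipy.spatial.transform import Rotation as R
def get(n):
    c=cams.camera(n); c['f']=192/np.tan(np.radians(c['vfov'])/2)
    q=np.array(c['attitude'],float)
    c['R']=R.from_quat(q[[1,2,3,0]]).as_matrix() if q.size==4 else q.reshape(3,3)
    return c
def ray(c,uv,z):
    uv=np.atleast_2d(np.array(uv,float))
    d=np.c_[(uv[:,0]-c['cx'])/c['f'],(uv[:,1]-c['cy'])/c['f'],np.ones(len(uv))]@c['R'].T
    p=np.array(c['position'],float)
    return p+d*((z-p[2])/d[:,2])[:,None]
def proj(c,P):
    q=(np.atleast_2d(P)-np.array(c['position']))@c['R']
    return q[:,:2]/q[:,2:]*c['f']+[c['cx'],c['cy']]
def save(n,im): cv2.imwrite('pics/'+n,cv2.cvtColor(im,cv2.COLOR_RGB2BGR))
E
python3 - <<'E'
from h import *
a=[get(n) for n in('scene','top')]
for c in a: print(c['position'],c['attitude'],c['vfov'],c['cx'],c['cy'])
im=np.vstack([c['image'] for c in a]); save('a.png',cv2.resize(im,(400,600)) if 0 else a[0]['image']); save('b.png',a[1]['image'])
s=state();print(s)
E
```

```text
pics
[ 63.52810717 209.18954152 747.64011358] [ 0.17903678 -0.41935471  0.82210404 -0.34092873] 53.09545838350562 253.53316402992206 189.02080399919618
[ 522.31434674 -202.35342107 1257.6376227 ] [ 0.0359076  -0.70599311  0.70709381 -0.01739885] 49.7263167009368 261.4501442891154 190.20551116539704
{'time_s': 0.1, 'joint_positions': array([ 1.25078968,  0.6899162 , -0.19452469,  1.56622482,  0.15729473,
        0.90251677, -0.21509549]), 'joint_vel': array([-1.37168094e-03, -2.30351772e-03,  1.84256737e-03, -3.57394575e-03,
        1.42179613e-05, -8.19025084e-04, -2.02766995e-03]), 'tau': array([-3.62563500e-03, -5.28500175e+01, -1.27161954e+00, -1.53838152e+01,
       -5.25581231e-02,  1.94588742e-03,  8.24627500e-05]), 'ee_pos': array([ 216.31666772, -585.78489776,  248.98435593]), 'tool_rot': array([-8.12051292e-04,  9.84386053e-01,  1.76021016e-01, -2.03804501e-04]), 'force': array([-0.40662223,  0.20055613,  0.74857229]), 'ft_torque': array([-0.03255827, -0.00424836, -0.02518501]), 'finger_force': 0.0, 'opening': 88.02903298581417}
```

View pics/a.png

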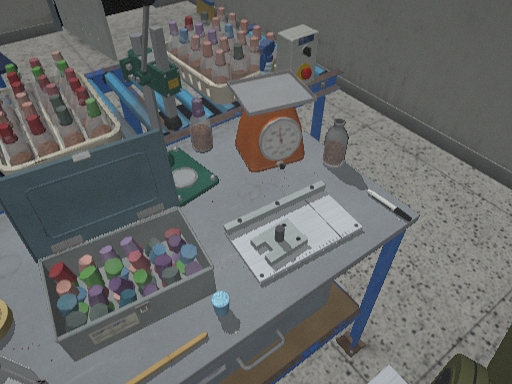

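View pics/b.png

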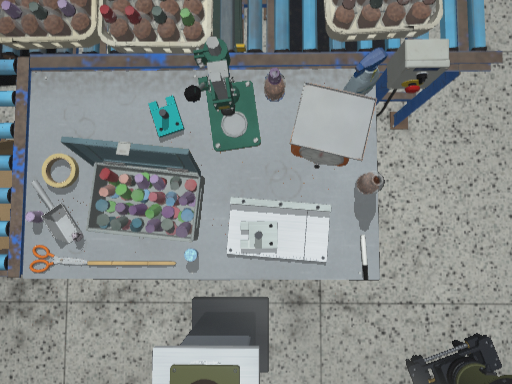

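The top view shows the board at about (280,232), with the fence on its upper (+x world) side. Travel is to the right (-y world), and the cross line is near u≈307. These could be taken for the fork:
- Grey fork with a post on the board, top (260,235) and scene (280,240).
- Teal fork-shaped plate, top (166,117).
- Green press base, top (233,120).

I choose the grey steel one on the board and will check it in a crop.

Run:
```python
from h import *
c=get('top'); im=c['image']
cr=im[190:270,220:340]; save('c.png',cv2.resize(cr,None,fx=6,fy=6,interpolation=cv2.INTER_CUBIC))
print(ray(c,[[230,199],[330,207],[328,263],[228,257]],12).round(0))
```

```text
[[ 590.  -75.   12.]
 [ 566. -375.   12.]
 [ 400. -367.   12.]
 [ 417.  -70.   12.]]
```

View pics/c.png

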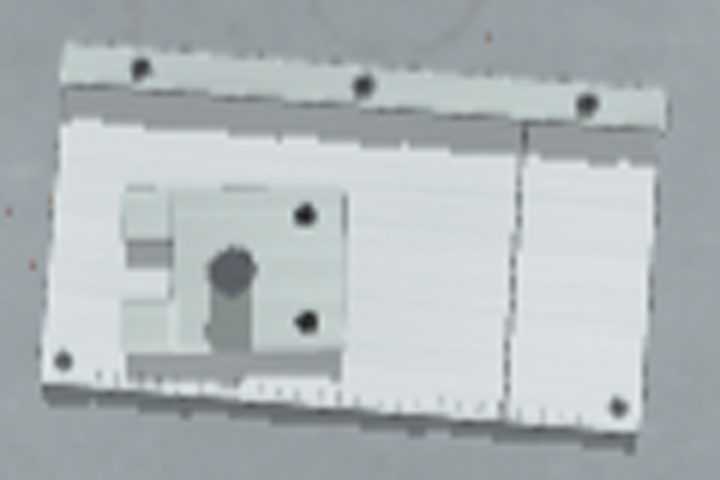

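The crop confirms the light-steel fork, its dark post at crop (232,271) and its slot on the left. The line runs from (525,125) to (508,420) in the crop, and the fence face edge from (60,85) to (665,128).

Run:
```python
from h import *
c=get('top')
w=lambda p,z: ray(c,np.array(p)/6+[220-.4,190-.4],z)
F=w([[60,85],[665,128]],34);L=w([[525,125],[508,420]],12);P=w([[232,271]],70);E=w([[125,188],[343,190]],30);D=w([[344,190],[343,350]],30)
d=F[1]-F[0];d/=np.linalg.norm(d);n=np.array([-d[1],d[0],0])
an=lambda v:np.degrees(np.arctan2(v[1],v[0]))
print('d',d,an(d),'n',n,'line ang',an(L[1]-L[0]),'fork',an(E[1]-E[0]),an(D[1]-D[0]))
print('P',P,'gap post-fence',(F[0]-P[0])@n,'edge corner gaps',(F[0]-E)@n,'line dist',(L-P[0])@d-55,(L-D)@d)
s=state();r=R.from_quat(np.array(s['tool_rot'])[[1,2,3,0]]).as_matrix();print(s['ee_pos'],'tooly',an(r[:,1]))
```

```text
d [-0.0724051  -0.99737531  0.        ] -94.15213979592197 n [ 0.99737531 -0.0724051   0.        ] line ang 176.20213744237378 fork -90.55796573803897 179.4473473318423
P [[ 484.61374828 -162.10400962   70.        ]] gap post-fence 83.6832374952246 edge corner gaps [48.26278402 41.52531534] line dist [83.93216568 84.83634394] [88.06044297 84.05836797]
[ 216.42965974 -585.9760342   249.23428462] tooly -69.7247370431093
```

step_arm --plan '[26,42,0,0,0,-0.036,53,84,0,0,0,-0.072,80,126,0,0,0,-0.108,107,169,0,0,0,-0.144,134,212,0,0,0,-0.18]' --gripper 0.3 --force 15

```text
time_s: 0.82
ee_pos: [351.4, -372.9, 249.8]
tool_rot: [0.0, 0.996, 0.086, 0.0]
force: [0.0, 0.1, 0.1]
opening: 61.6
finger_force: 0.0
```

step_arm --plan '[26,42,-10,0,0,-0.036,53,84,-30,0,0,-0.072,80,126,-50,0,0,-0.108,107,169,-70,0,0,-0.144,134,212,-90,0,0,-0.184]'

```text
time_s: 1.45
ee_pos: [485.5, -161.0, 159.1]
tool_rot: [0.0, 1.0, -0.006, 0.0]
force: [0.5, -0.7, -0.5]
opening: 61.8
finger_force: 0.0
```

Run:
```python
from h import *
c=get('wrist'); save('d.png',c['image']); s=state(); print(s['ee_pos'],s['opening'],s['force'],c['position'],c['attitude'],c['cx'],c['cy'],c['f'])
np.save('d.npy',c['range_z']);print(proj(c,[484.6,-162.1,70]))
```

```text
[ 489.25467885 -151.82964475  156.99150363] 61.50579993565846 [ 4.02863334  5.06164753 -1.19789725] [ 565.86320754 -163.03375096  293.7819311 ] [-0.10990724 -0.69448716  0.70229892  0.11128435] 257.4339502311835 186.7627342016644 271.5229332838814
[[257.45851953 196.06387224]]
```

View pics/d.png

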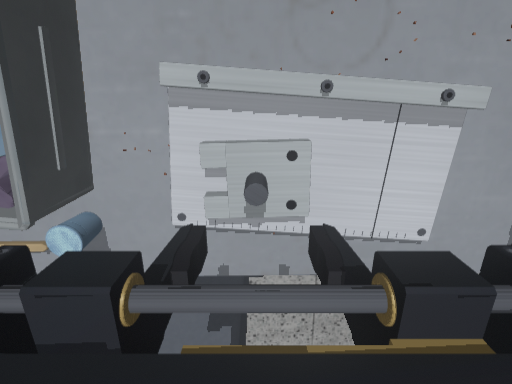

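The wrist view shows the fork at (255,180), with its post top at about (256,195), matching the projection (257,196). The line runs from (400,105) to (373,238) and the fence face is along v≈90–105. I'll descend over the post.

step_arm --plan '[0,0,-10,0,0,0,0,0,-35,0,0,0,0,0,-65,0,0,0,0,0,-95,0,0,0,0,0,-110,0,0,0]'

```text
time_s: 2.12
ee_pos: [483.2, -163.9, 48.5]
tool_rot: [0.0, 1.0, -0.006, -0.001]
force: [-1.0, -0.9, -0.3]
opening: 61.7
finger_force: 0.0
```

step_arm --plan '[0,0,0,0,0,0,0,0,0,0,0,0,0,0,0,0,0,0,0,0,0,0,0,0,0,0,0,0,0,0]' --gripper 0.6

```text
time_s: 2.75
ee_pos: [484.8, -162.3, 50.1]
tool_rot: [0.0, 1.0, -0.005, 0.0]
force: [-0.1, 0.2, 0.6]
opening: 35.2
finger_force: 0.0
```

Run:
```python
from h import *
c=get('wrist'); save('e.png',c['image']); s=state(); print(s['ee_pos'],s['opening'],s['force'])
```

```text
[ 484.6957139  -162.31847407   49.97038931] 35.144290066115495 [-0.13114274  0.27825819  0.06228176]
```

View pics/e.png

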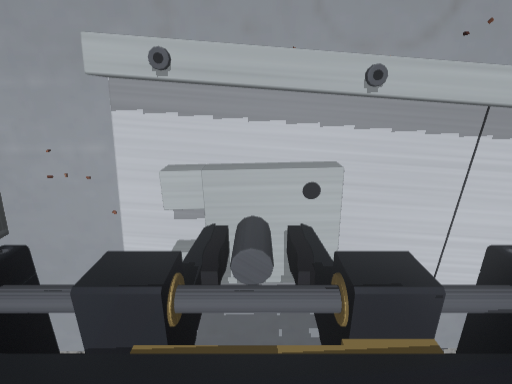

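The post at (253,248) stands between the fingers. The fork's fence edge and the line at (488,107)–(435,280) are both visible. I'll grip it.

step_arm --plan '[0,0,0,0,0,0,0,0,0,0,0,0,0,0,0,0,0,0,0,0,0,0,0,0,0,0,0,0,0,0]' --gripper 1 --force 15

```text
time_s: 3.42
ee_pos: [484.6, -161.2, 49.7]
tool_rot: [-0.001, 1.0, -0.004, -0.0]
force: [-0.1, 4.5, 2.9]
opening: 21.6
finger_force: 15.0
```

step_arm --plan '[2,-0.2,0,0,0,-0.015,6,-0.5,0,0,0,-0.03,12,-0.9,0,0,0,-0.045,20,-1.5,0,0,0,-0.063,28,-2,0,0,0,-0.063]'

```text
time_s: 4.05
ee_pos: [506.4, -165.3, 49.7]
tool_rot: [0.0, 0.999, -0.038, -0.006]
force: [-9.0, 0.0, 10.8]
opening: 21.6
finger_force: 15.0
```

step_arm --plan '[1,0,0,0,0,0,2,-0.1,0,0,0,0,2,-0.1,0,0,0,0,2,-0.1,0,0,0,0,2,-0.1,0,0,0,0]'

```text
time_s: 4.68
ee_pos: [509.6, -165.6, 49.7]
tool_rot: [0.0, 0.999, -0.038, -0.005]
force: [-7.8, 0.5, 8.9]
opening: 21.4
finger_force: 15.0
```

Run:
```python
from h import *
c=get('wrist'); save('f.png',c['image']); s=state(); print(s['ee_pos'],s['opening'],s['force'],s['ft_torque'],s['tool_rot'])
```

```text
[ 509.57563083 -165.57681682   49.71027454] 21.305781201236975 [-7.80889696  0.83902607  9.92366696] [ 0.30330784  1.56389602 -0.00610496] [ 4.23435207e-04  9.99277200e-01 -3.77279430e-02 -4.63693011e-03]
```

View pics/f.png

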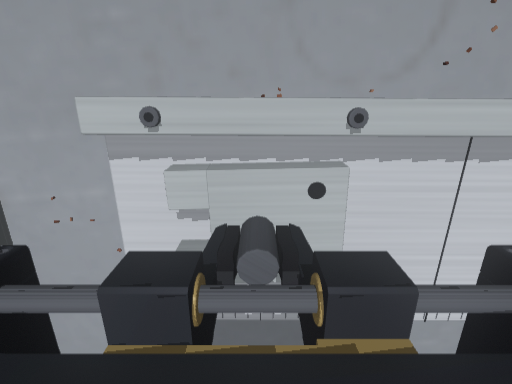

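The fork is now nearly parallel to the fence. Its edge runs (165,167)–(345,164), the fence edge is at v≈135, and there is still a gap. The tool presses down about 10 N, so I'll ease z up a little while continuing.

step_arm --plan '[2,-0.1,0.5,0,0,0,4,-0.3,1,0,0,0,6,-0.4,1,0,0,0,8,-0.6,1,0,0,0,10,-0.7,1,0,0,0]'

```text
time_s: 5.35
ee_pos: [524.8, -165.1, 50.6]
tool_rot: [0.0, 0.999, -0.037, 0.0]
force: [-0.6, 0.6, -5.5]
opening: 21.6
finger_force: 15.0
```

step_arm --plan '[1,-0.1,0.5,0,0,0,2,-0.1,0.5,0,0,0,3,-0.2,0.5,0,0,0,3,-0.2,0.5,0,0,0,3,-0.2,0.5,0,0,0]'

```text
time_s: 5.98
ee_pos: [527.5, -165.3, 51.2]
tool_rot: [0.0, 0.999, -0.037, -0.0]
force: [-0.3, 0.5, -5.7]
opening: 21.4
finger_force: 15.0
```

That lifted the fork slightly: fz −5.6 is about its weight, and the drag has vanished. I'll lower it, let go and regrip lighter so it lies flat.

step_arm --plan '[0,0,-0.6,0,0,0,0,0,-1.2,0,0,0,0,0,-1.3,0,0,0,0,0,-1.3,0,0,0,0,0,-1.3,0,0,0]'

```text
time_s: 6.6
ee_pos: [527.6, -165.3, 50.0]
tool_rot: [0.0, 0.999, -0.037, 0.0]
force: [-0.5, 0.1, -6.1]
opening: 21.7
finger_force: 15.0
```

step_arm --plan '[0,0,0,0,0,0,0,0,0,0,0,0,0,0,0,0,0,0,0,0,0,0,0,0,0,0,0,0,0,0]' --gripper 0.65

```text
time_s: 7.22
ee_pos: [527.6, -165.3, 50.0]
tool_rot: [0.0, 0.999, -0.037, 0.0]
force: [0.0, -0.9, -0.4]
opening: 30.7
finger_force: 0.0
```

step_arm --plan '[0,0,0,0,0,0,0,0,0,0,0,0,0,0,0,0,0,0,0,0,0,0,0,0,0,0,0,0,0,0]' --gripper 1 --force 8

```text
time_s: 7.85
ee_pos: [527.6, -165.3, 49.9]
tool_rot: [0.0, 0.999, -0.037, -0.0]
force: [-0.4, 1.0, 0.3]
opening: 21.5
finger_force: 8.0
```

Run:
```python
from h import *
c=get('wrist'); save('g.png',c['image']); s=state(); print(s['ee_pos'],s['opening'],s['force'],s['ft_torque'],s['tool_rot'])
```

```text
[ 527.54861675 -165.31112468   49.93178518] 21.507602513605992 [-0.4788386  -0.59550133  0.43622606] [-0.01164832 -0.01172336 -0.02633859] [ 5.42021259e-05  9.99330948e-01 -3.65739519e-02 -1.24112141e-05]
```

View pics/g.png

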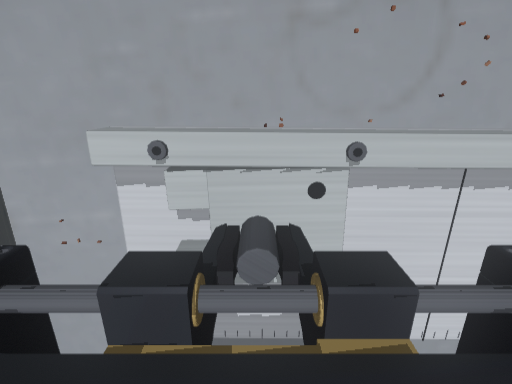

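The fork is flat, with its fence side at v≈168 just below the fence edge at v≈166. The gap is now about nil to a few mm. I'll press in gently.

step_arm --plan '[0.5,0,0,0,0,0,1,-0.1,0,0,0,0,1.5,-0.1,0,0,0,0,2,-0.1,0,0,0,0,2,-0.1,0,0,0,0]'

```text
time_s: 8.52
ee_pos: [527.6, -165.3, 49.9]
tool_rot: [-0.0, 0.999, -0.037, -0.002]
force: [-5.2, 0.1, 5.4]
opening: 21.6
finger_force: 8.0
```

step_arm --plan '[0.5,0,0,0,0,0,1,-0.1,0,0,0,0,1.5,-0.1,0,0,0,0,1.5,-0.1,0,0,0,0,1.5,-0.1,0,0,0,0]'

```text
time_s: 9.15
ee_pos: [527.7, -165.3, 49.9]
tool_rot: [-0.0, 0.999, -0.037, -0.003]
force: [-7.2, 0.0, 8.5]
opening: 21.5
finger_force: 8.0
```

step_arm --plan '[0,0,0.2,0,0,0,0,0,0.4,0,0,0,0,0,0.4,0,0,0,0,0,0.4,0,0,0,0,0,0.4,0,0,0]'

```text
time_s: 9.78
ee_pos: [528.2, -165.3, 49.9]
tool_rot: [-0.0, 0.999, -0.037, -0.003]
force: [-5.2, 0.4, 4.0]
opening: 21.6
finger_force: 8.0
```

step_arm --plan '[0,0,0.2,0,0,0,0,0,0.3,0,0,0,0,0,0.3,0,0,0,0,0,0.3,0,0,0,0,0,0.3,0,0,0]'

```text
time_s: 10.4
ee_pos: [528.5, -165.0, 49.9]
tool_rot: [-0.0, 0.999, -0.037, -0.003]
force: [-6.4, 0.8, 0.1]
opening: 21.7
finger_force: 8.0
```

step_arm --plan '[0.5,0,0.1,0,0,0,1,-0.1,0.2,0,0,0,1,-0.1,0.2,0,0,0,1,-0.1,0.2,0,0,0,1,-0.1,0.2,0,0,0]'

```text
time_s: 11.02
ee_pos: [529.8, -164.4, 50.0]
tool_rot: [-0.001, 0.999, -0.037, -0.003]
force: [-4.6, 1.3, -0.4]
opening: 21.8
finger_force: 8.0
```

Run:
```python
from h import *
c=get('wrist'); im=c['image']; s=state(); print(s['ee_pos'],s['force'],s['ft_torque'],s['tool_rot'])
a=im[150:200,150:500]; save('h.png',cv2.resize(a,None,fx=2.28,fy=6,interpolation=cv2.INTER_CUBIC))
```

```text
[ 529.77403405 -164.40448157   49.9502085 ] [-4.90868003  1.38699639 -1.43000594] [ 0.39626961  0.98197196 -0.12623073] [-8.64140058e-04  9.99330804e-01 -3.64790845e-02 -2.54439712e-03]
```

View pics/h.png

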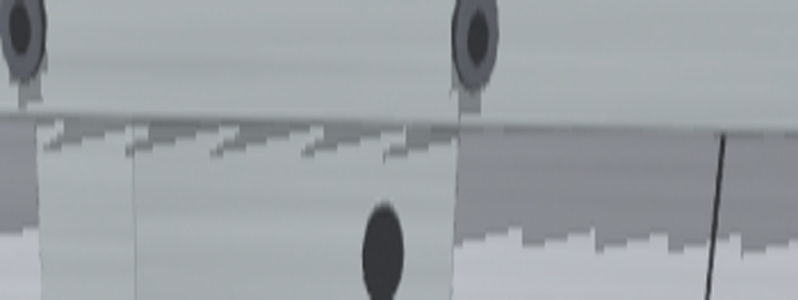

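The crop shows the fork's fence side running up under the fence edge along its whole length, with a gap of at most 1 mm. The line is on the right at (722,135). I'll push slightly more to check contact by force.

step_arm --plan '[0.4,0,0.0,0,0,0,0.8,-0.1,0,0,0,0,1.2,-0.1,0,0,0,0,1.2,-0.1,0,0,0,0,1.2,-0.1,0,0,0,0]'

```text
time_s: 11.7
ee_pos: [529.9, -164.4, 49.9]
tool_rot: [-0.001, 0.999, -0.036, -0.004]
force: [-6.3, 2.7, 0.5]
opening: 21.4
finger_force: 8.0
```

Position holds while the force rises, so the fork is bearing on the fence with about 3 N net. Now I'll measure the edge-to-line distance.

```bash
cat > m.py <<'E'
from h import *
import sys
d=np.array([-0.0724,-0.9974,0]); n=np.array([.9974,-.0724,0])
def meas(c,v1=(182,235),v2=(200,320),ue=349,ul=460):
    g=cv2.cvtColor(c['image'],cv2.COLOR_RGB2GRAY).astype(float)
    # line: iterate from predicted slope
    def track(v0,u0,rows,kind,w=9):
        out=[];u=u0
        for v in rows:
            lo=int(round(u))-w; seg=g[v,lo:lo+2*w+1]
            if kind=='line': q=np.clip(np.median(seg)-15-seg,0,None)
            else: q=np.abs(np.gradient(seg)); q=np.where(q>0.4*q.max(),q,0)
            if q.sum()<5: continue
            x=lo+(q*np.arange(len(seg))).sum()/q.sum(); out.append((x,v)); u=.5*u+.5*x
        o=np.array(out); p=np.polyfit(o[:,1],o[:,0],1)
        for _ in range(3):
            r=np.abs(np.polyval(p,o[:,1])-o[:,0]);o=o[r<max(.5,2*np.median(r))];p=np.polyfit(o[:,1],o[:,0],1)
        vv=np.array([o[:,1].min(),o[:,1].max()]);print(kind,len(o),np.c_[np.polyval(p,vv),vv].round(1).tolist(),'res',np.std(np.polyval(p,o[:,1])-o[:,0]).round(2))
        return np.c_[np.polyval(p,vv),vv]
    E=ray(c,track(0,ue,range(*v1),'edge'),30); L=ray(c,track(0,ul,range(*v2),'line'),12)
    l=L[1]-L[0]; l/=np.linalg.norm(l); nl=np.array([l[1],-l[0],0]); nl*=np.sign(nl@d)
    ang=lambda v:np.degrees(np.arctan2(v[1],v[0]))
    print('edge->line',((L[0]-E)@nl).round(2),'line ang',ang(l),'edge ang',ang(E[1]-E[0]),'tool',state()['ee_pos'].round(2),'F',state()['force'].round(1))
    return E,L
E
python3 - <<'E'
from m import *
c=get('wrist')
E,L=meas(c,ue=350,ul=462)
# fence edge
g=cv2.cvtColor(c['image'],cv2.COLOR_RGB2GRAY).astype(float)
pts=[]
for u in range(380,500,4):
    q=np.gradient(cv2.GaussianBlur(g,(1,3),0)[155:188,u]); pts.append((u,155+np.argmin(q)))
p=np.array(pts);k=np.polyfit(p[:,0],p[:,1],1);F=ray(c,[[380,np.polyval(k,380)],[500,np.polyval(k,500)]],34);v=F[1]-F[0]
print('fence ang',np.degrees(np.arctan2(v[1],v[0])),k, 'post-fence',(F[0]-state()['ee_pos'])@n)
E
```

```text
edge 46 [[349.4, 182.0], [343.8, 234.0]] res 0.32
line 94 [[459.7, 200.0], [428.7, 319.0]] res 0.1
edge->line [82.53 82.12] line ang 175.39164472365331 edge ang 176.07179276627045 tool [ 529.88 -164.4    49.94] F [-5.9  2.1  1.3]
fence ang -95.22163386582052 [1.85205784e-02 1.62787987e+02] post-fence 41.69348359855641
```

step_arm --plan '[-0.1,-1,0,0,0,0,-0.2,-3,0,0,0,0,-0.4,-5,0,0,0,0,-0.6,-8,0,0,0,0,-0.8,-11,0,0,0,0]'

```text
time_s: 12.38
ee_pos: [529.4, -171.4, 49.9]
tool_rot: [-0.003, 0.999, -0.035, -0.004]
force: [-6.7, 9.3, 3.2]
opening: 22.0
finger_force: 8.0
```

step_arm --plan '[-0.2,-3,0.1,0,0,0,-0.5,-6,0.2,0,0,0,-0.7,-9,0.2,0,0,0,-0.9,-12,0.2,0,0,0,-1.1,-15,0.2,0,0,0]'

```text
time_s: 13.0
ee_pos: [528.2, -186.8, 49.9]
tool_rot: [-0.003, 0.999, -0.035, -0.004]
force: [-6.5, 7.9, 1.6]
opening: 22.1
finger_force: 8.0
```

step_arm --plan '[-0.3,-4,0,0,0,0,-0.6,-8,0,0,0,0,-0.9,-12,0,0,0,0,-1.2,-15,0,0,0,0,-1.4,-18,0,0,0,0]'

```text
time_s: 13.62
ee_pos: [526.7, -204.6, 49.9]
tool_rot: [-0.003, 0.999, -0.035, -0.004]
force: [-5.8, 10.0, 2.5]
opening: 21.6
finger_force: 8.0
```

step_arm --plan '[-0.2,-3,0,0,0,0,-0.5,-6,0,0,0,0,-0.7,-9,0,0,0,0,-0.9,-12,0,0,0,0,-1.1,-14,0,0,0,0]'

```text
time_s: 14.25
ee_pos: [525.6, -218.5, 49.9]
tool_rot: [-0.004, 0.999, -0.035, -0.004]
force: [-7.3, 9.2, 3.4]
opening: 21.4
finger_force: 8.0
```

Run:
```python
from m import *
c=get('wrist'); save('i.png',c['image'])
try: meas(c,ue=349,ul=392)
except Exception as e: print(e, state()['ee_pos'],state()['force'])
```

```text
edge 40 [[349.9, 184.0], [344.2, 233.0]] res 0.24
line 2 [[384.3, 250.0], [382.7, 251.0]] res 0.0
edge->line [66.27 40.99] line ang 124.8660471786294 edge ang 175.82897459381857 tool [ 525.56 -218.94   49.9 ] F [-6.1  8.7  1.8]
```

View pics/i.png

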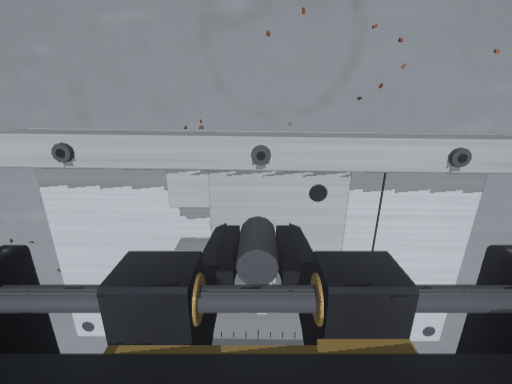

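The fork is still flush under the fence edge. Its leading edge is at u≈347 and the line at (385,173)–(374,250). I'll measure with the corrected start column.

Run:
```python
from m import *
c=get('wrist'); meas(c,ue=349,ul=381,v2=(200,250))
```

```text
edge 39 [[349.8, 182.0], [344.2, 233.0]] res 0.24
line 50 [[379.7, 200.0], [371.6, 249.0]] res 0.1
edge->line [28.04 27.56] line ang 175.34933525317356 edge ang 176.15698437620202 tool [ 525.58 -218.95   49.9 ] F [-6.8  7.5  2.8]
```

Run:
```python
from h import *
c=get('wrist');g=cv2.GaussianBlur(cv2.cvtColor(c['image'],cv2.COLOR_RGB2GRAY),(3,3),0).astype(float)
ang=lambda P:np.degrees(np.arctan2(*(P[1]-P[0])[[1,0]]))
def fit(A,z,name,swap):
    o=np.array(A,float);i,j=(0,1) if swap else (1,0)
    for _ in range(4):
        p=np.polyfit(o[:,i],o[:,j],1);r=np.abs(np.polyval(p,o[:,i])-o[:,j]);o=o[r<=max(.5,2*np.median(r))]
    t=np.array([o[:,i].min(),o[:,i].max()]);q=np.polyval(p,t);P=np.c_[t,q] if swap else np.c_[q,t]
    print(name,len(o),P.round(1).tolist(),ang(ray(c,P,z)).round(2),'res',r.std().round(2))
def peak(s):
    q=np.abs(np.gradient(s));q=np.where(q>.5*q.max(),q,0);return (q*np.arange(len(s))).sum()/q.sum()
for n,lo,hi,rows in(('rear',158,175,range(178,204)),('step',203,216,range(178,225)),('front',338,358,range(178,236))):
    fit([(lo+peak(g[v,lo:hi]),v) for v in rows],30,n,False)
for a,b in((20,490),(360,490),(20,160)):
    fit([(u,125+peak(g[125:141,u])) for u in range(a,b,3)],34,'fence far',True)
    fit([(u,160+peak(g[160:176,u])) for u in range(a,b,3)],34,'fence near',True)
# lower slot edges (along fork x)
fit([(u,200+peak(g[200:216,u])) for u in range(172,206)],30,'slot side',True)
```

```text
rear 21 [[166.3, 178.0], [168.1, 203.0]] 173.67 res 0.1
step 37 [[207.9, 179.0], [209.8, 224.0]] 174.97 res 0.15
front 37 [[348.7, 195.0], [344.3, 234.0]] 175.94 res 0.13
fence far 109 [[29.0, 133.2], [488.0, 138.8]] -94.65 res 0.11
fence near 79 [[20.0, 166.3], [485.0, 172.0]] -94.64 res 0.09
fence far 40 [[360.0, 137.1], [489.0, 139.0]] -94.78 res 0.12
fence near 28 [[360.0, 170.6], [444.0, 171.5]] -94.51 res 0.07
fence far 35 [[20.0, 133.3], [158.0, 134.8]] -94.56 res 0.06
fence near 39 [[23.0, 166.4], [158.0, 167.9]] -94.55 res 0.06
slot side 20 [[172.0, 207.9], [205.0, 206.2]] -90.77 res 0.11
```

Run:
```python
from h import *
c=get('wrist');Z=c['range_z']
def plane(n,us,vs):
    u,v=np.meshgrid(np.arange(*us),np.arange(*vs));z=Z[v,u].ravel();k=z>0
    P=np.c_[(u.ravel()-c['cx'])/c['f']*z,(v.ravel()-c['cy'])/c['f']*z,z][k]@c['R'].T+np.array(c['position'])
    A=np.c_[P[:,:2]-P[:,:2].mean(0),np.ones(len(P))]
    for _ in range(3):
        s=np.linalg.lstsq(A,P[:,2],rcond=None)[0];r=np.abs(A@s-P[:,2]);m=r<=3*np.median(r)+.01;A,P=A[m],P[m]
    print(n,k.sum(),'z',s[2].round(2),'slope deg x,y',np.degrees(s[:2]).round(2),'res',r.std().round(2))
plane('fork front',(222,300),(182,222));plane('fork front2',(325,343),(180,235));plane('fork rear',(172,204),(178,203))
plane('board r',(395,455),(195,250));plane('board l',(60,150),(195,240));plane('fence',(80,240),(143,160));plane('table',(120,400),(40,110))
```

```text
fork front 3109 z 29.57 slope deg x,y [0.15 0.03] res 0.3
fork front2 988 z 29.57 slope deg x,y [0.05 0.83] res 0.29
fork rear 796 z 29.59 slope deg x,y [ 0.43 -0.3 ] res 0.29
board r 3286 z 11.54 slope deg x,y [0.16 0.13] res 0.29
board l 4040 z 11.64 slope deg x,y [0.05 0.03] res 0.29
fence 2709 z 33.64 slope deg x,y [ 0.5  -0.02] res 0.31
table 19538 z -0.87 slope deg x,y [-0.02  0.04] res 0.34
```

The depth map shows the fork lying flat (top at 29.6 everywhere, slopes under 0.5°). I'll continue, slowing down.

step_arm --plan '[-0.2,-2,0,0,0,0,-0.5,-6,0,0,0,0,-0.7,-9,0,0,0,0,-0.9,-12,0,0,0,0,-1.2,-15,0,0,0,0]'

```text
time_s: 15.08
ee_pos: [524.4, -233.2, 49.9]
tool_rot: [-0.004, 0.999, -0.035, -0.004]
force: [-6.0, 9.4, 2.6]
opening: 21.8
finger_force: 8.0
```

step_arm --plan '[-0.1,-1,0,0,0,0,-0.2,-2,0,0,0,0,-0.2,-3,0,0,0,0,-0.3,-4,0,0,0,0,-0.4,-5,0,0,0,0]'

```text
time_s: 15.7
ee_pos: [524.0, -238.1, 49.8]
tool_rot: [-0.004, 0.999, -0.035, -0.004]
force: [-6.7, 9.6, 2.2]
opening: 21.8
finger_force: 8.0
```

Run:
```python
from m import *
c=get('wrist'); meas(c,ue=349,ul=354,v2=(205,245)); save('j.png',cv2.resize(c['image'][150:270,300:460],None,fx=5,fy=5,interpolation=cv2.INTER_CUBIC))
```

```text
edge 50 [[353.4, 184.0], [347.1, 234.0]] res 0.23
line 40 [[350.6, 205.0], [345.7, 244.0]] res 0.15
edge->line [6.46 6.46] line ang 175.54908299176694 edge ang 175.54912190549481 tool [ 524.   -238.33   49.88] F [-6.  10.   2.5]
```

View pics/j.png

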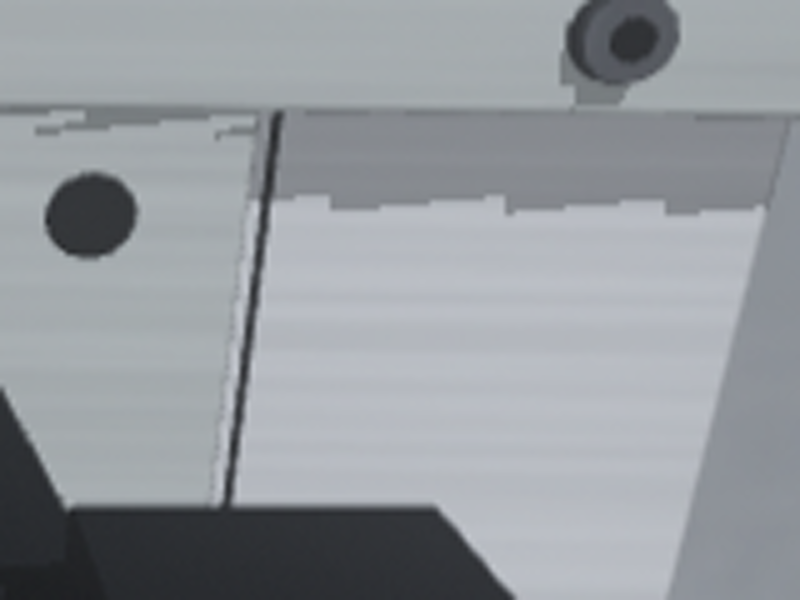

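The line at crop (275,115)–(228,500) is just ahead of the leading edge at (250,150)–(213,500). The edge tracker picked up the line there, so I go by the earlier fit plus tool travel. That leaves 8.4 mm to the line's centre, so I stop at tool y≈-246.3.

step_arm --plan '[-0.1,-1,0,0,0,0,-0.2,-2,0,0,0,0,-0.2,-3,0,0,0,0,-0.3,-4,0,0,0,0,-0.4,-5,0,0,0,0]'

```text
time_s: 16.38
ee_pos: [523.7, -243.0, 49.9]
tool_rot: [-0.004, 0.999, -0.035, -0.004]
force: [-6.2, 10.5, 3.7]
opening: 21.5
finger_force: 8.0
```

step_arm --plan '[0,-0.3,0,0,0,0,0,-0.6,0,0,0,0,-0.1,-0.9,0,0,0,0,-0.1,-1.2,0,0,0,0,-0.1,-1.5,0,0,0,0]'

```text
time_s: 17.0
ee_pos: [523.5, -244.5, 49.9]
tool_rot: [-0.004, 0.999, -0.035, -0.004]
force: [-7.0, 10.1, 3.1]
opening: 21.6
finger_force: 8.0
```

Next I'll measure directly, with the edge restricted to fork brightness and the line tracked in the rows where it is visible.

Run:
```python
from m import *
c=get('wrist');g=cv2.cvtColor(c['image'],cv2.COLOR_RGB2GRAY)
for v in(190,210,230,245): print(v,g[v,336:362].tolist())
for v in(290,310,325,335,345): print(v,g[v,318:352].tolist())
s=state();print(s['ee_pos'],s['force'])
save('k.png',cv2.resize(c['image'][150:350,290:420],None,fx=3,fy=3,interpolation=cv2.INTER_CUBIC))
```

```text
190 [174, 174, 174, 174, 174, 174, 173, 173, 173, 173, 173, 174, 172, 154, 182, 183, 183, 183, 183, 180, 136, 136, 136, 137, 136, 136]
210 [170, 170, 171, 170, 170, 170, 171, 170, 170, 170, 159, 184, 186, 186, 186, 186, 186, 186, 186, 186, 186, 186, 186, 186, 186, 186]
230 [171, 171, 171, 171, 171, 171, 171, 171, 164, 187, 187, 187, 187, 187, 187, 188, 187, 188, 188, 188, 188, 188, 188, 188, 188, 188]
245 [170, 170, 170, 171, 170, 171, 157, 183, 183, 183, 183, 183, 183, 183, 183, 183, 183, 183, 183, 183, 183, 183, 183, 184, 184, 184]
290 [77, 124, 133, 124, 65, 28, 29, 29, 29, 32, 47, 60, 60, 60, 60, 60, 60, 59, 59, 59, 60, 59, 59, 59, 59, 59, 59, 59, 58, 58, 59, 59, 59, 58]
310 [70, 79, 105, 142, 148, 144, 25, 26, 28, 46, 48, 47, 47, 46, 47, 47, 47, 46, 47, 47, 46, 47, 47, 46, 46, 47, 47, 46, 47, 46, 46, 46, 47, 47]
325 [98, 107, 112, 109, 63, 25, 26, 32, 48, 48, 47, 47, 46, 47, 47, 47, 47, 46, 47, 46, 46, 46, 47, 46, 46, 46, 46, 46, 46, 45, 45, 46, 46, 47]
335 [27, 25, 26, 26, 27, 26, 33, 46, 47, 45, 47, 45, 47, 45, 46, 46, 46, 46, 45, 45, 46, 46, 47, 46, 46, 46, 46, 46, 46, 46, 45, 45, 47, 45]
345 [100, 103, 103, 103, 103, 103, 102, 103, 102, 103, 102, 102, 102, 103, 102, 102, 102, 103, 102, 103, 102, 102, 102, 103, 103, 102, 102, 102, 102, 102, 102, 102, 102, 102]
[ 523.5144335  -244.52018811   49.86144236] [-6.38931421 10.04279926  3.00716873]
```

View pics/k.png

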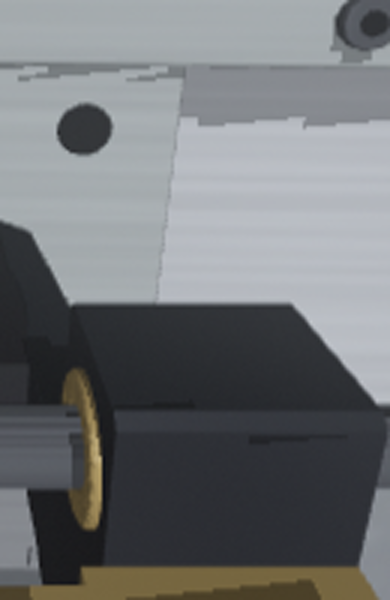

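Run:
```python
from m import *
c=get('wrist');t=state()['ee_pos'];g=cv2.cvtColor(c['image'],cv2.COLOR_RGB2GRAY).astype(float)
o=[]
for v in range(192,247):
    s=g[v,336:356]; a=np.median(s[:5]);b=np.median(s[-5:]);k=np.where(s>(a+b)/2)[0][0]
    o.append((336+k-.75,v))   # dark boundary pixel belongs to the edge
o=np.array(o);p=np.polyfit(o[:,1],o[:,0],1);vv=np.array([192,246.]);E=ray(c,np.c_[np.polyval(p,vv),vv],30)
dn=np.array([-.0785,-.9969,0])
v=E[1]-E[0];print('edge ang',np.degrees(np.arctan2(v[1],v[0])),p,'lead from post',(E-t)@dn)
p0=np.array(c['position'],float)
for L,tt in(([[379.7,200],[371.6,249]],[525.58,-218.95,49.9]),([[350.6,205],[345.7,244]],[524.0,-238.33,49.88])):
    c['position']=p0+np.array(tt)-t; W=ray(c,L,12); print('remaining',(W[:,None]-E[None])@dn)
c2=get('top'); print(t)
```

```text
edge ang 175.39594851707463 [-1.25324675e-01  3.73041558e+02] lead from post [55.62812425 55.56277265]
remaining [[2.05595943 2.12131104]
 [1.98387892 2.04923052]]
remaining [[2.31567611 2.38102771]
 [2.36775432 2.43310592]]
[ 523.50399755 -244.52565922   49.86195034]
```

Flush is confirmed: the edge angle and the line angle are both 175.4°. About 2.2 mm remains to the line's centre, so I'll advance 1.9 mm.

step_arm --plan '[0,-0.3,0,0,0,0,0,-0.6,0,0,0,0,-0.1,-0.9,0,0,0,0,-0.1,-1.2,0,0,0,0,-0.1,-1.5,0,0,0,0]'

```text
time_s: 17.77
ee_pos: [523.4, -245.9, 49.9]
tool_rot: [-0.004, 0.999, -0.035, -0.004]
force: [-7.2, 10.2, 3.0]
opening: 21.6
finger_force: 8.0
```

step_arm --plan '[0,-0.2,0,0,0,0,0,-0.4,0,0,0,0,0,-0.4,0,0,0,0,0,-0.4,0,0,0,0,0,-0.4,0,0,0,0]'

```text
time_s: 18.4
ee_pos: [523.4, -246.3, 49.9]
tool_rot: [-0.004, 0.999, -0.035, -0.004]
force: [-5.7, 9.7, 3.8]
opening: 21.3
finger_force: 8.0
```

The edge is on the line. I'll unload the travel force before opening, so the arm doesn't spring forward.

step_arm --plan '[0.1,1,0,0,0,0,0.2,2,0,0,0,0,0.2,3,0,0,0,0,0.3,4,0,0,0,0,0.3,4,0,0,0,0]'

```text
time_s: 19.02
ee_pos: [523.4, -246.2, 49.9]
tool_rot: [-0.002, 0.999, -0.036, -0.004]
force: [-6.3, 3.5, 0.1]
opening: 21.8
finger_force: 8.0
```

step_arm --plan '[0,1,0,0,0,0,0,2,0,0,0,0,-1,2.2,-0.1,0,0,0,-2,2.2,-0.3,0,0,0,-2.5,2.2,-0.4,0,0,0]'

```text
time_s: 19.65
ee_pos: [523.5, -246.1, 50.1]
tool_rot: [0.0, 0.999, -0.037, -0.001]
force: [-4.4, -0.8, -4.8]
opening: 21.1
finger_force: 8.0
```

step_arm --plan '[0,-0.2,-0.2,0,0,0,-0.4,-0.4,-0.4,0,0,0,-0.7,-0.4,-0.5,0,0,0,-0.7,-0.4,-0.5,0,0,0,-0.7,-0.4,-0.5,0,0,0]'

```text
time_s: 20.27
ee_pos: [523.5, -246.1, 50.0]
tool_rot: [-0.0, 0.999, -0.037, -0.0]
force: [-5.2, -1.0, -4.3]
opening: 21.9
finger_force: 8.0
```

Commanded and measured poses now agree to within 0.3 mm, so opening will not cause a jump. I'll release.

step_arm --plan '[0,0,0,0,0,0,0,0,0,0,0,0,0,0,0,0,0,0,0,0,0,0,0,0,0,0,0,0,0,0]' --gripper 0.55

```text
time_s: 20.9
ee_pos: [524.0, -246.3, 50.2]
tool_rot: [0.0, 0.999, -0.037, 0.0]
force: [0.6, -0.4, -0.4]
opening: 39.6
finger_force: 0.0
```

Run:
```python
from m import *
c=get('wrist');t=state()['ee_pos'];g=cv2.cvtColor(c['image'],cv2.COLOR_RGB2GRAY).astype(float)
o=[]
for v in range(192,247):
    s=g[v,336:356]; a=np.median(s[:5]);b=np.median(s[-5:]);k=np.where(s>(a+b)/2)[0]
    if len(k): o.append((336+k[0]-.75,v))
o=np.array(o);p=np.polyfit(o[:,1],o[:,0],1);vv=np.array([192,246.]);E=ray(c,np.c_[np.polyval(p,vv),vv],30)
v=E[1]-E[0];print('edge ang',np.degrees(np.arctan2(v[1],v[0])),p,'lead from tool',(E-t)@np.array([-.0785,-.9969,0]),t,state()['force'],state()['opening'])
```

```text
edge ang 176.86754358710022 [-8.86724387e-02  3.64051082e+02] lead from tool [55.03430854 55.91614749] [ 523.91312231 -246.34434555   50.17927404] [ 0.15437071 -0.5746249  -1.01138719] 39.83062163704513
```

step_arm --plan '[0,0,5,0,0,0,0,0,25,0,0,0,0,0,60,0,0,0,0,0,90,0,0,0,0,0,100,0,0,0]'

```text
time_s: 21.58
ee_pos: [524.9, -246.9, 153.0]
tool_rot: [0.001, 0.999, -0.037, 0.002]
force: [0.7, 0.6, 0.6]
opening: 39.5
finger_force: 0.0
```

step_arm --plan '[0,-10,0,0,0,0,-10,-35,0,0,0,0,-20,-60,0,0,0,0,-25,-75,0,0,0,0,-25,-75,0,0,0,0]'

```text
time_s: 22.2
ee_pos: [497.8, -322.7, 149.4]
tool_rot: [0.0, 0.999, -0.038, -0.001]
force: [-0.4, -0.2, -0.3]
opening: 39.8
finger_force: 0.0
```

step_arm --plan '[0,0,0,0,0,0,0,0,0,0,0,0,0,0,0,0,0,0,0,0,0,0,0,0,0,0,0,0,0,0]'

```text
time_s: 22.82
ee_pos: [498.8, -321.2, 150.2]
tool_rot: [0.0, 0.999, -0.036, 0.0]
force: [-0.2, 0.1, -0.3]
opening: 39.4
finger_force: 0.0
```

Run:
```python
from m import *
c=get('wrist');g=cv2.cvtColor(c['image'],cv2.COLOR_RGB2GRAY).astype(float)
print(state()['ee_pos'],state()['force'])
post=np.array([523.5,-246.2,0]);dn=np.array([-.0785,-.9969,0]);nn=np.array([.9969,-.0785,0])
# profile along travel at board height, s from post axis; rows offsets across
s=np.arange(46,66,.5)
for off in(34,28,20,10,-5,-20,-30,-44,-50,-58,-64):
    P=post+s[:,None]*dn+off*nn; P[:,2]=12; uv=proj(c,P).astype(np.float32)
    q=cv2.remap(g.astype(np.float32),uv[:,0],uv[:,1],cv2.INTER_LINEAR).ravel()
    print(off,q.round(0).astype(int).tolist())
e=post+dn*55; e[2]=12; print(proj(c,e))
```

```text
[ 498.7983788  -321.22813786  150.17884792] [-0.00275556  0.04865209 -0.06417928]
34 [169, 169, 170, 170, 170, 169, 170, 170, 170, 170, 170, 170, 170, 170, 171, 166, 148, 127, 100, 79, 72, 82, 118, 140, 140, 140, 140, 140, 141, 141, 141, 141, 140, 140, 140, 140, 141, 141, 141, 141]
28 [175, 175, 175, 175, 175, 175, 175, 175, 174, 174, 174, 174, 175, 175, 176, 168, 154, 130, 96, 77, 68, 80, 110, 126, 137, 141, 141, 141, 141, 141, 141, 141, 142, 142, 142, 142, 142, 142, 142, 142]
20 [175, 175, 175, 175, 175, 175, 175, 175, 175, 175, 175, 175, 175, 175, 174, 167, 159, 123, 83, 76, 74, 102, 134, 161, 187, 190, 190, 190, 190, 190, 190, 190, 190, 190, 190, 190, 190, 190, 190, 190]
10 [172, 172, 172, 172, 172, 172, 172, 172, 172, 172, 172, 172, 172, 171, 169, 164, 148, 109, 82, 81, 87, 113, 140, 166, 189, 189, 189, 189, 189, 189, 189, 189, 190, 190, 190, 189, 189, 189, 190, 190]
-5 [171, 171, 171, 171, 171, 171, 171, 171, 171, 171, 171, 171, 172, 172, 170, 169, 138, 102, 92, 84, 87, 94, 129, 173, 187, 187, 187, 187, 187, 187, 187, 187, 187, 187, 188, 188, 188, 188, 187, 187]
-20 [173, 173, 
[... 534 characters left out ...]
, 188, 189, 189, 189, 188, 189, 189, 189, 189, 189, 189]
-50 [146, 146, 146, 146, 146, 146, 146, 146, 146, 146, 146, 147, 147, 147, 147, 147, 146, 145, 131, 104, 96, 135, 170, 182, 195, 195, 195, 195, 195, 195, 195, 195, 195, 196, 196, 196, 195, 195, 195, 196]
-58 [190, 191, 191, 191, 191, 191, 191, 191, 191, 191, 191, 191, 191, 191, 191, 192, 190, 188, 156, 112, 105, 124, 146, 170, 191, 191, 191, 191, 192, 192, 192, 192, 191, 191, 191, 191, 192, 192, 192, 192]
-64 [189, 189, 189, 189, 189, 189, 189, 189, 189, 189, 189, 189, 189, 189, 189, 189, 188, 187, 160, 131, 128, 132, 149, 174, 190, 190, 190, 190, 191, 190, 190, 190, 190, 190, 190, 190, 191, 191, 191, 191]
[[235.3273189  161.66117461]]
```

From ahead, the leading edge is parallel to the line, with no bright gap between them and no overrun. The line's far side is visible along its full length. I'll hand in.

```bash
python3 -c "
from bench import manip; print(manip.job_done())"
```

```text
the job is handed in; nothing more can be done
None
```

The fork is flush on the fence with its leading edge on the scribed line, flat on the board and released, and I handed the job in after about 23 s. Before it reached the fence I lifted it about a millimetre for over a second and set it back down. I also viewed 11 pictures, one over the limit of 10.

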